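# Reject the off-centre rotors on a knife-edge balance

### The arm

A 6-joint arm with a two-finger parallel gripper is mounted at the origin on the work surface. World frame = base frame: x ahead of the robot, y to its left, z up, the work surface at z = 0. Lengths are in m, angles in rad, forces in N, time in s.
With the tool pointing down it reaches from about 0.275 to 0.825 m from the base axis. Payload 4.9 kg.
Tool frame: the origin (TCP) lies midway between the tips of the shut fingers; the grasp point (between the pads) lies 19 mm behind it (grip_point_offset is the distance from the TCP to the grasp point, in m); z points along the fingers, x is the direction in which the jaws open and shut, and the axes are right-handed (so a half turn about z gives the same grasp; the last joint's range is limited). The gripper opens to 85 mm and grips with 20 to 120 N. Pads are 22 mm wide; open, the fingers measure 114 mm over their backs; the gripper's body (76 mm by 85 mm) begins 54 mm behind the grasp point. The pads swing forward as they close: fully open they stand 13 mm farther back than shut.
Start: joints at [-1.46, 0.326, -0.193, 1.052, 0, 1.437], TCP at [0.133, -0.534, 0.231] pointing down, gripper open.
Joint ranges: [-2.65, 2.65], [-0.97, 1.79], [-1.3, 1.35], [-1.93, 2.1], [-1.47, 1.37], [-3.14, 3.14]. Speed limits (rad/s): [2.57, 2.57, 3.14, 3.14, 3.14, 3.14].

### API

Orientations are given as a rotation vector (axis times angle).
In Python, from cell import * gives the robot as it stands. Calls block until the motion is done:
- movep(position, orientation): joint-space move of the TCP to a pose.
- move_l(position, velocity=0.15, rot=None, until_force=None): straight line of the TCP; rot=None keeps the orientation; velocity is the mean speed in m/s. With until_force (N) it stops when the force on the tool has changed by that much, and returns True; else False.
- set_joints(angles): joint-space move.
- let_go() and grab(newtons=None): open the fingers fully, or close them until they stop; newtons is the grip in N (None keeps the last).
- sleep(seconds).
- ik(position, orientation): joint angles nearest the present ones, or None.
- get_state(): the state.
- grab_frame(name): name is "scene" or "top"; returns a dict with "img" (480x640x3 uint8, red, green, blue), "fx", "fy", "cx", "cy" (pixels), "cam_to_world" (4x4, takes a point from camera to world coordinates). Camera axes: x right, y down, z forward; pixel columns grow to the right and rows downward; lengths in m; the calibration is good to about 2 mm. A picture is of the moment at which its call begins. There is no depth.
A pose or a line that the arm cannot do raises MotionError and nothing moves.
- sign_off(): hands the job in, once; it reports no verdict.
Trained networks look in the newest picture that a camera, given by its name, has taken for a name from the list of things; names that differ only in an ending like _2 or _b are one class to them, and where a whole thing is asked for, a point or a joint stands for the part that bears it (a point fixed in the world has none). Each returns a list of dicts, best first, with "score" (0 to 1); they miss things now and then, are a little off and sometimes report something else, mostly with a low value. They report only what shows in the picture. A call takes as long as a camera call. They do not tell look-alikes from the thing itself.
- spot_in(camera, name): "centre" ([column, row] in pixels, amid what is visible of it).
- silhouettes(camera, name): "mask" (480x640 bool, what is visible of it) and "centre" ([column, row] in pixels, amid what is visible of it).
- tip_of(camera, name): "centre" ([column, row] in pixels: a listed point, or the origin of a listed thing).
The state is a dict: "clock": time; "q": joint angles; "joint_velocities": joint speeds; "tau": joint torques, N m; "position": TCP position; "eef_rot": TCP orientation; "contact_force": force on the tool from outside, world axes, zero at the start; "wrist_torque": the same for the moment, N m; "finger_gap": opening from 0.0 (shut) to 1.0 (fully open).
Only numpy, scipy, OpenCV 4.12 (cv2) and the standard library are available. Lean on these libraries where they do the work, as an engineer would, in place of code of your own. Each camera call takes 0.05 s, during which the arm holds its last target.

### The job

Three motor rotors have come back from the training kits, and only one of them has its mass in the centre. Lay them one at a time lengthwise in the cradle of the knife-edge balance and let go: set each one that tips the cradle down in the grey reject tray, and leave the good one lying in the cradle, level. Once you have found the good one, leave it there and put any rotor left over in the tray as well; set rotors down, do not drop them, and leave the other things on the bench alone.

Things in the scene. Friction and masses are not known exactly. Their poses are not given: they have to be found in the camera images.
- rotor_a_mid (a point): steel and copper two-pole motor rotor, about 0.3 kg, 110 mm long (its x axis), 24 mm wide (y), same end for end. Arms 20 mm tall; a square hub 24 x 24 mm, to grip, rises mid-way to 60 mm above the underside. Point: on the hub's axis, 30 mm above the underside. The three rotors look alike; in two, one end is much heavier. Starts on the bench at the left, hub up
- rotor_b_mid (a point): steel and copper two-pole motor rotor, about 0.3 kg, 110 mm long (its x axis), 24 mm wide (y), same end for end. Arms 20 mm tall; a square hub 24 x 24 mm, to grip, rises mid-way to 60 mm above the underside. Point: on the hub's axis, 30 mm above the underside. The three rotors look alike; in two, one end is much heavier. Starts on the bench at the left, hub up
- rotor_c_mid (a point): steel and copper two-pole motor rotor, about 0.3 kg, 110 mm long (its x axis), 24 mm wide (y), same end for end. Arms 20 mm tall; a square hub 24 x 24 mm, to grip, rises mid-way to 60 mm above the underside. Point: on the hub's axis, 30 mm above the underside. The three rotors look alike; in two, one end is much heavier. Starts on the bench at the left, hub up
- cradle_seat (a point): middle of the floor of the balance's aluminium cradle, a trough that fits a rotor with about 2 mm of play all round; its 11 mm walls flare outward to guide it in. x runs along the trough, y across, z up; floor 56 mm above the bench when level, over a grey foot 150 x 96 mm. Point and axes tip with the cradle. The balance is fixed to the bench, place and yaw vary
- cradle (a joint): tilt of the cradle about its knife edge, across its middle (y axis), 4 mm below the floor, rad: 0 level, stops at -0.18 and +0.18. A weak spring holds it level when empty; it settles within about 0.5 s of letting go. The good rotor leaves it within about 0.05 of level, an off-centre one tips it to a stop or nearly so
- tray_in (a point): centre of the inner floor (4 mm above the bench) of the light grey reject tray, open on top, fixed to the bench at the right: inside 162 mm along its x, 242 mm along its y, walls 26 mm high above the bench; room for two rotors side by side, each lengthwise along x
- driver: screwdriver lying on the bench beyond the balance, a bystander
- jar: small clear jar with a white cap, 52 mm across, 70 mm tall, on the bench, a bystander; origin under its centre
- meter: black hand multimeter, 80 x 150 x 30 mm, lying on the bench beyond the tray, a bystander; origin under its centre
Things that resemble listed ones, but are neither listed nor needed, are in the scene too. What is shaped like the part that bears rotor_c_mid but red is not meant.

How it is judged:
At the end, for the whole second after the job is handed in: One rotor is seated lengthwise in the cradle (within 10 mm and 0.15 rad), the cradle within 0.07 rad of level; the other two lie in the tray (centres within the walls, under 45 mm above its floor); all at rest (value of joint cradle between -0.07 and 0.07 rad and ((x of rotor_a_mid in the frame of cradle_seat between -0.01 and 0.01 m and y of rotor_a_mid in the frame of cradle_seat between -0.01 and 0.01 m and z of rotor_a_mid in the frame of cradle_seat between 0.024 and 0.036 m and angle between the x axis of rotor_a_mid and the x axis of cradle_seat, either way round below 0.15 rad and linear speed of each of rotor_a, rotor_b, rotor_c below 0.02 m/s and x of rotor_b_mid in the frame of tray_in between -0.078 and 0.078 m and y of rotor_b_mid in the frame of tray_in between -0.118 and 0.118 m and z of rotor_b_mid in the frame of tray_in between 0.005 and 0.045 m and x of rotor_c_mid in the frame of tray_in between -0.078 and 0.078 m and y of rotor_c_mid in the frame of tray_in between -0.118 and 0.118 m and z of rotor_c_mid in the frame of tray_in between 0.005 and 0.045 m) or (x of rotor_b_mid in the frame of cradle_seat between -0.01 and 0.01 m and y of rotor_b_mid in the frame of cradle_seat between -0.01 and 0.01 m and z of rotor_b_mid in the frame of cradle_seat between 0.024 and 0.036 m and angle between the x axis of rotor_b_mid and the x axis of cradle_seat, either way round below 0.15 rad and linear speed of each of rotor_b, rotor_a, rotor_c below 0.02 m/s and x of rotor_a_mid in the frame of tray_in between -0.078 and 0.078 m and y of rotor_a_mid in the frame of tray_in between -0.118 and 0.118 m and z of rotor_a_mid in the frame of tray_in between 0.005 and 0.045 m and x of rotor_c_mid in the frame of tray_in between -0.078 and 0.078 m and y of rotor_c_mid in the frame of tray_in between -0.118 and 0.118 m and z of rotor_c_mid in the frame of tray_in between 0.005 and 0.045 m) or (x of rotor_c_mid in the frame of cradle_seat between -0.01 and 0.01 m and y of rotor_c_mid in the frame of cradle_seat between -0.01 and 0.01 m and z of rotor_c_mid in the frame of cradle_seat between 0.024 and 0.036 m and angle between the x axis of rotor_c_mid and the x axis of cradle_seat, either way round below 0.15 rad and linear speed of each of rotor_c, rotor_a, rotor_b below 0.02 m/s and x of rotor_a_mid in the frame of tray_in between -0.078 and 0.078 m and y of rotor_a_mid in the frame of tray_in between -0.118 and 0.118 m and z of rotor_a_mid in the frame of tray_in between 0.005 and 0.045 m and x of rotor_b_mid in the frame of tray_in between -0.078 and 0.078 m and y of rotor_b_mid in the frame of tray_in between -0.118 and 0.118 m and z of rotor_b_mid in the frame of tray_in between 0.005 and 0.045 m))); the robot touches nothing.
It fails at once if screwdriver, jar or multimeter pushed more than 40 mm (distance of any of driver, jar, meter from where it was at the start of the episode above 0.04 m).
It fails at once if a rotor dropped or thrown (out of the fingers and faster than 0.8 m/s, a fall of about 35 mm) ((linear speed of rotor_a above 0.8 m/s and contact force between the fingers and rotor_a below 0.1 N) or (linear speed of rotor_b above 0.8 m/s and contact force between the fingers and rotor_b below 0.1 N) or (linear speed of rotor_c above 0.8 m/s and contact force between the fingers and rotor_c below 0.1 N)).
It also fails if it takes over 72 s, if anything falls off the work surface, if the arm or the gripper's body presses on something with over 40 N, if the wrist force passes 120 N, or if a joint passes its speed limit or range.

## Working session

There is one attempt and no reset: what is moved stays moved. The work goes in short steps, each a Python script; the robot and the scene stay as the last script left them, time stands still between calls to the robot, and variables do not carry over. Pictures are saved under pics/ and viewed, and the job is handed in when it is done.

```bash
ls; mkdir -p pics
python3 - <<'E'
from cell import *
import cv2,numpy as np
for c in("scene","top"):
    f=grab_frame(c); cv2.imwrite(f"pics/{c}0.png",f["img"][:,:,::-1])
    print(c,f["fx"],f["cx"],f["cy"],np.round(f["cam_to_world"],3).tolist())
    for n in("rotor_a_mid","cradle_seat","tray_in"):
        print(n,[(np.round(d["centre"]).tolist(),round(d["score"],2)) for d in tip_of(c,n)])
s=get_state();print(s["clock"],s["eef_rot"],s["finger_gap"])
E
```

```text
pics
scene 498.7457885126423 323.26420875985053 247.8458023657599 [[0.331, 0.768, -0.548, 1.29], [0.944, -0.274, 0.185, -0.188], [-0.009, -0.578, -0.816, 1.046], [0.0, 0.0, 0.0, 1.0]]
rotor_a_mid [([374.0, 180.0], 0.82)]
cradle_seat [([293.0, 241.0], 0.75)]
tray_in [([240.0, 329.0], 0.69), ([176.0, 258.0], 0.57)]
top 575.8169357366382 327.5011014687495 239.51558323081505 [[0.004, -0.998, 0.057, 0.547], [-1.0, -0.005, -0.011, 0.031], [0.011, -0.057, -0.998, 1.406], [0.0, 0.0, 0.0, 1.0]]
rotor_a_mid [([235.0, 314.0], 0.67)]
cradle_seat [([338.0, 261.0], 0.71)]
tray_in [([461.0, 296.0], 0.74)]
0.4 [-2.47583582e+00  1.93351692e+00  2.98484756e-04] 1.000645364439422
```

View pics/scene0.png

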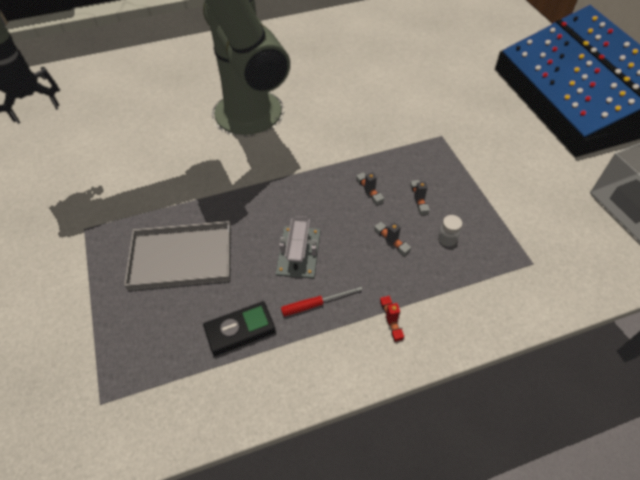

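View pics/top0.png

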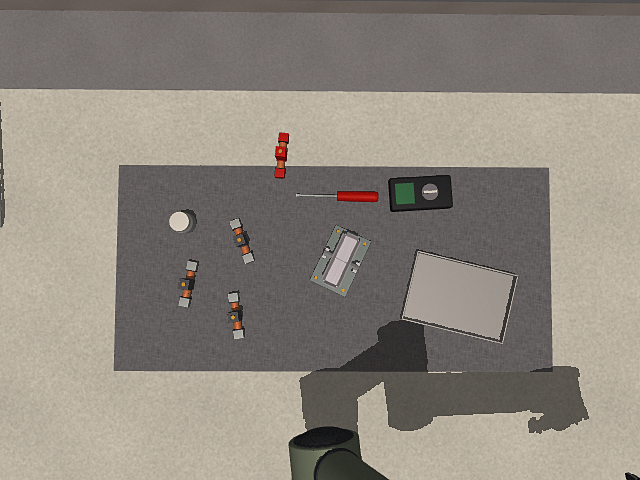

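The three real rotors are in the top picture at (235,315), (188,284) and (242,240), dark with copper and steel. The red look-alike at (282,155) is excluded. The cradle is at (340,260) and the tray at (460,296).

```bash
cat > h.py <<'E'
from cell import *
import cv2,numpy as np
def ray(f,uv):
    T=np.array(f["cam_to_world"]);d=np.array([(uv[0]-f["cx"])/f["fx"],(uv[1]-f["cy"])/f["fy"],1.])
    return T[:3,3],T[:3,:3]@d
def at_z(f,uv,z):
    o,d=ray(f,uv); return o+d*(z-o[2])/d[2]
def tri(fa,ua,fb,ub):
    o1,d1=ray(fa,ua);o2,d2=ray(fb,ub);d1/=np.linalg.norm(d1);d2/=np.linalg.norm(d2)
    A=np.stack([d1,-d2],1);s=np.linalg.lstsq(A,o2-o1,rcond=None)[0]
    p=o1+s[0]*d1;q=o2+s[1]*d2
    return (p+q)/2,np.linalg.norm(p-q)
def proj(f,p):
    T=np.linalg.inv(np.array(f["cam_to_world"]));c=T[:3,:3]@np.array(p)+T[:3,3]
    return np.array([f["fx"]*c[0]/c[2]+f["cx"],f["fy"]*c[1]/c[2]+f["cy"]])
E
python3 - <<'E'
from h import *
F={c:grab_frame(c) for c in("scene","top")}
for c in F:
    for n in("rotor_a_mid","cradle_seat","cradle"):
        for d in silhouettes(c,n):
            m=d["mask"].astype(np.uint8);r=cv2.minAreaRect(cv2.findNonZero(m))
            print(c,n,np.round(d["centre"],1),round(d["score"],2),m.sum(),np.round(r[0],1),np.round(r[1],1),round(r[2],1))
    print([ (np.round(d["centre"],1),round(d["score"],2)) for d in spot_in(c,"rotor_a_mid")])
im=F["top"]["img"][:,:,::-1]
cv2.imwrite("pics/r1.png",cv2.resize(im[200:350,160:280],None,fx=4,fy=4,interpolation=2)[:600])
cv2.imwrite("pics/c1.png",cv2.resize(im[215:350,300:530],None,fx=3.4,fy=3.4,interpolation=2))
E
```

```text
scene rotor_a_mid [371.4 185.8] 0.77 451 [372.5 186.1] [36.8 17.9] 52.1
scene rotor_a_mid [392.4 234.3] 0.73 544 [394.7 235.1] [42.6 19.5] 42.5
scene cradle_seat [292.5 239.8] 0.86 938 [297.  238.6] [44.9 33.5] 74.7
scene cradle [296.6 234.4] 0.67 922 [297.4 239. ] [32.3 45.2] 35.2
[(array([374. , 182.6]), 0.93)]
top rotor_a_mid [236.7 318.7] 0.88 425 [235.  315.6] [45.1 12.6] 84.3
top cradle_seat [338.3 261.2] 0.72 1234 [341. 260.] [33.9 56.6] 45.0
top cradle [339.1 258.2] 0.85 1202 [341.  259.5] [33.6 56.2] 43.3
[(array([235.7, 319.7]), 0.86), (array([419.1, 194.2]), 0.32)]
```

```bash
ls pics
```

```text
c1.png
r1.png
scene0.png
top0.png
```

View pics/r1.png

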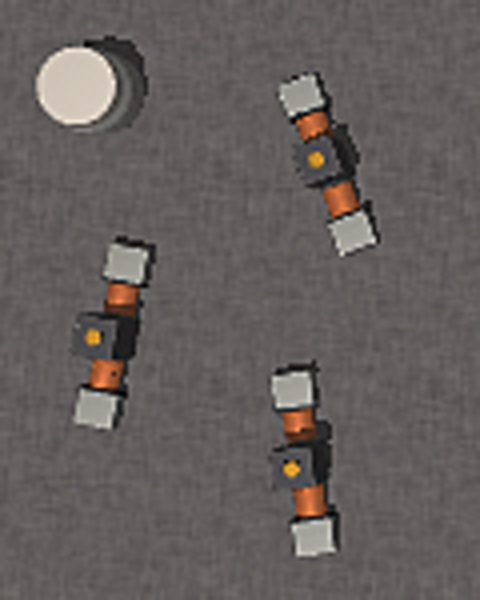

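View pics/c1.png

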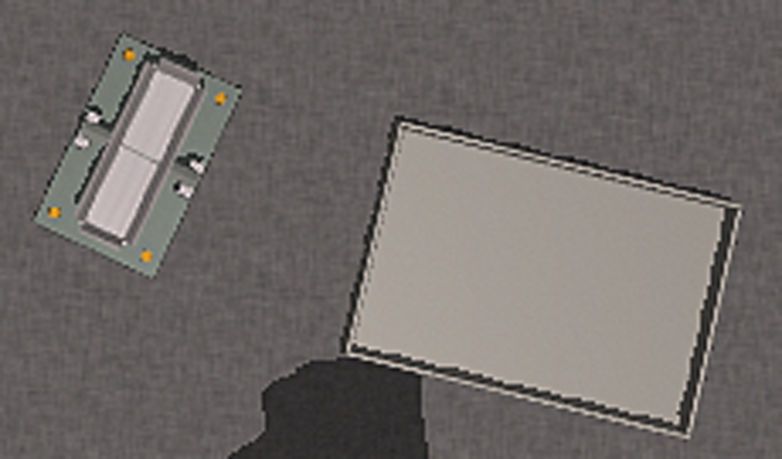

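Three clean rotors (hubs with yellow dots, crop positions (316,160), (93,338), (292,470)), no others in that area; the cradle floor and tray are crisp. I'll measure them by segmentation.

```bash
cat >> h.py <<'E'
def blobs(img,roi,thr,amin,sat=40,amax=1e9):
    x0,x1,y0,y1=roi; r=img[y0:y1,x0:x1].astype(int)
    m=((r.min(2)>thr)&(r.max(2)-r.min(2)<sat)).astype(np.uint8)
    n,l,s,c=cv2.connectedComponentsWithStats(m)
    return [(c[i]+[x0,y0],s[i,4],(l==i)) for i in range(1,n) if amin<=s[i,4]<=amax]
def yel(img,roi):
    x0,x1,y0,y1=roi;h=cv2.cvtColor(img[y0:y1,x0:x1],cv2.COLOR_RGB2HSV)
    m=((h[...,0]>17)&(h[...,0]<32)&(h[...,1]>150)&(h[...,2]>140)).astype(np.uint8)
    n,l,s,c=cv2.connectedComponentsWithStats(m)
    return [(c[i]+[x0,y0],s[i,4]) for i in range(1,n) if s[i,4]>=2]
E
python3 - <<'E'
from h import *
f=grab_frame("top");im=f["img"]
B=blobs(im,(172,270,200,350),120,40)
pts=[]
for c,a,_ in B:
    p=at_z(f,c,.02);print("end",c.round(1),a,p.round(4));pts.append(p)
for i in range(len(pts)):
    for j in range(i):
        d=pts[i]-pts[j];L=np.linalg.norm(d)
        if .07<L<.1: print("rotor",((pts[i]+pts[j])/2).round(4),L.round(4),"yaw",np.arctan2(d[1],d[0])%np.pi)
for c,a in yel(im,(172,270,200,350)): print("dot",c.round(1),a,at_z(f,c,.06).round(4))
for c,a in yel(im,(300,380,215,300)): print("footdot",c.round(1),a,at_z(f,c,.01).round(4))
for c,a,m in blobs(im,(310,372,225,297),130,60): 
    r=cv2.minAreaRect(cv2.findNonZero(m.astype(np.uint8)));print("cr",c.round(1),a,at_z(f,c,.056).round(4),r)
for c,a,m in blobs(im,(395,525,240,350),110,600):
    q=cv2.boxPoints(cv2.minAreaRect(cv2.findNonZero(m.astype(np.uint8))))+[395,240]
    P=np.array([at_z(f,u,.004) for u in q]);print("tray",c,a,q.round(),P.round(3),P.mean(0),at_z(f,c,.004),np.linalg.norm(P[0]-P[1]),np.linalg.norm(P[1]-P[2]))
E
```

```text
end [179.4 221. ] 277 [0.6699 0.3729 0.02  ]
end [234.7 223.3] 75 [0.665  0.2397 0.02  ]
end [247.7 257.7] 78 [0.5823 0.2075 0.02  ]
end [190.9 265.5] 81 [0.5629 0.3433 0.02  ]
end [232.6 297. ] 78 [0.4881 0.2425 0.02  ]
end [183.3 301.8] 80 [0.4762 0.3598 0.02  ]
end [237.9 334. ] 79 [0.4004 0.2287 0.02  ]
rotor [0.6236 0.2236 0.02  ] 0.0888 yaw 0.3707250375644282
rotor [0.5196 0.3515 0.02  ] 0.0883 yaw 2.952886027260721
rotor [0.4442 0.2356 0.02  ] 0.0887 yaw 0.15606797589982957
dot [238.6 239.5] 11 [0.6238 0.2241 0.06  ]
dot [183. 284.] 9 [0.5195 0.3518 0.06  ]
dot [232.5 316.8] 10 [0.4441 0.2359 0.06  ]
footdot [337.7 231. ] 7 [ 0.6484 -0.009   0.01  ]
footdot [364.3 243.2] 6 [ 0.6191 -0.0738  0.01  ]
footdot [315.7 277. ] 7 [0.5366 0.0439 0.01  ]
footdot [342.7 290. ] 7 [ 0.5055 -0.0215  0.01  ]
cr [340.6 259.9] 631 [ 0.5772 -0.0146  0.056 ] ((30.156923294067383, 34.944618225097656), (13.64968490600586, 50.990196228027344), 25.559965133666992)
tray [458.31044159 295.95539802] 6771 [[401. 319.]
 [417. 250.]
 [519. 275.]
 [502. 344.]] [[ 0.436 -0.162  0.004]
 [ 0.602 -0.204  0.004]
 [ 0.543 -0.452  0.004]
 [ 0.377 -0.409  0.004]] [ 0.48954577 -0.30676515  0.004     ] [ 0.49194808 -0.30297097  0.004     ] 0.17137247737769032 0.2553822949572166
```

```bash
cat >> h.py <<'E'
from scipy.spatial.transform import Rotation as Rn
CR=np.array([.5773,-.0149]);CY=-.437
TR=np.array([.490,-.3055]);TY=-.24
ROT={1:((.4442,.2357),.156),2:((.5196,.3516),2.953-np.pi),3:((.6237,.2238),.371)}
def orient(yaw,tilt=0,flip=False):
    s=-1 if flip else 1
    M=np.array([[0,s,0],[s,0,0],[0,0,-1.]]).T
    return (Rn.from_euler('z',yaw)*Rn.from_euler('y',tilt)*Rn.from_matrix(M)).as_rotvec()
def best(p,yaw,tilt=0):
    q0=get_state()["q"];o=[]
    for fl in(False,True):
        r=orient(yaw,tilt,fl);q=ik(p,r)
        if q is not None:o.append((np.max(np.abs(np.array(q)-q0)) if abs(q[5])<2.9 else 99,fl))
    return orient(yaw,tilt,min(o)[1])
def st(t=""):
    s=get_state();print(t,"t",round(s["clock"],2),"p",np.round(s["position"],4),"gap",round(s["finger_gap"],3),"F",np.round(s["contact_force"],2),"M",np.round(s["wrist_torque"],3));return s
H=.024
def pick(i):
    (x,y),yaw=ROT[i]
    r=best([x,y,.12],yaw);movep([x,y,.12],r);st("over")
    move_l([x,y,H],velocity=.15);st("down");grab(50);st("grip")
    move_l([x,y,.17],velocity=.2);st("lift")
def snap(n,c="top",roi=None,k=1):
    f=grab_frame(c);im=f["img"][:,:,::-1]
    if roi: im=im[roi[2]:roi[3],roi[0]:roi[1]]
    cv2.imwrite(f"pics/{n}.png",cv2.resize(im,None,fx=k,fy=k,interpolation=2));return f
E
python3 - <<'E'
from h import *
st("start");pick(1)
r=best([*CR,.18],CY);movep([*CR,.18],r);st("over cradle")
snap("oc_top");snap("oc_scene","scene",(220,380,150,300),4)
E
```

```text
start t 0.95 p [ 0.1333 -0.5336  0.2313] gap 1.003 F [ 0.52 -0.1   0.22] M [-0.009 -0.023  0.038]
over t 3.89 p [0.4447 0.2352 0.1201] gap 1.0 F [ 0.1   0.45 -0.42] M [ 0.011  0.021 -0.044]
down t 4.68 p [0.4448 0.2358 0.0245] gap 1.0 F [ 0.18 -0.17 -0.45] M [-0.006  0.058  0.005]
grip t 5.27 p [0.4444 0.2359 0.0244] gap 0.276 F [-0.65 -0.61  4.76] M [ 0.025  0.184 -0.044]
lift t 6.15 p [0.4432 0.2353 0.1687] gap 0.274 F [-0.28 -0.41 -3.05] M [ 0.063 -0.037  0.021]
over cradle t 7.25 p [ 0.5765 -0.0137  0.1794] gap 0.271 F [-0.21 -0.67 -4.85] M [ 0.004 -0.093 -0.009]
```

View pics/oc_top.png

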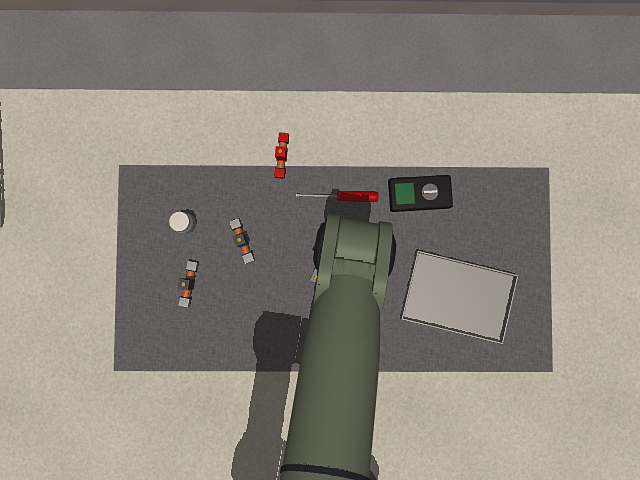

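View pics/oc_scene.png

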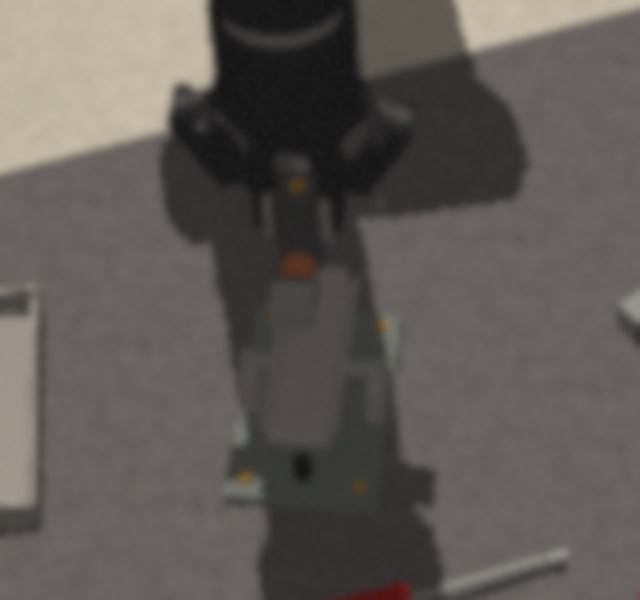

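The top view is covered by the arm. The scene crop shows the rotor held by its hub and aligned above the trough, so I'll lower it.

```bash
cat >> h.py <<'E'
def place_cradle():
    z=.056+H
    move_l([*CR,z+.025],velocity=.15);st("above")
    hit=move_l([*CR,z+.0005],velocity=.04,until_force=4);print("hit",hit);st("low")
def look(n):
    snap(n+"_t","top",(300,380,220,300),7)
    snap(n+"_s","scene",(255,345,200,290),6)
E
python3 - <<'E'
from h import *
place_cradle();snap("low_s","scene",(255,345,200,290),6)
E
```

```text
above t 8.0 p [ 0.5777 -0.0145  0.1056] gap 0.275 F [ 0.25 -0.47 -3.33] M [-0.068 -0.049  0.01 ]
hit True
low t 8.61 p [ 0.5767 -0.0149  0.0804] gap 0.274 F [-0.98 -0.39  4.2 ] M [-0.038  0.183 -0.001]
```

View pics/low_s.png

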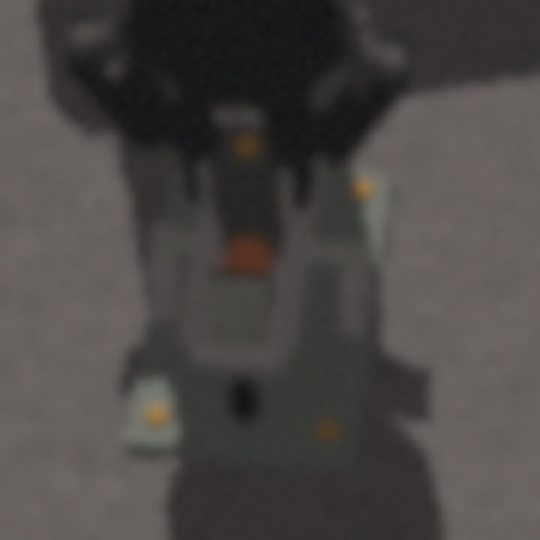

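The rotor lies in the trough at the expected height (TCP 80.4 mm). Letting go.

Run:
```python
from h import *
let_go();st("open");s=get_state();move_l([*CR,.15],velocity=.2)
movep([.47,.12,.2],s["eef_rot"]);st()
look("a1")
```

```text
open t 9.28 p [ 0.5756 -0.0146  0.0792] gap 1.001 F [-0.62 -0.19 -0.89] M [ 0.03  -0.03   0.011]
 t 10.53 p [0.4706 0.1196 0.1995] gap 0.999 F [-0.34  0.06 -0.32] M [-0.065 -0.004 -0.016]
```

View pics/a1_t.png

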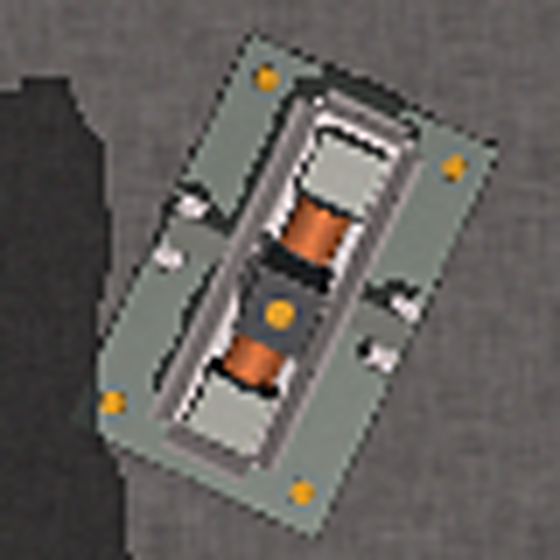

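View pics/a1_s.png

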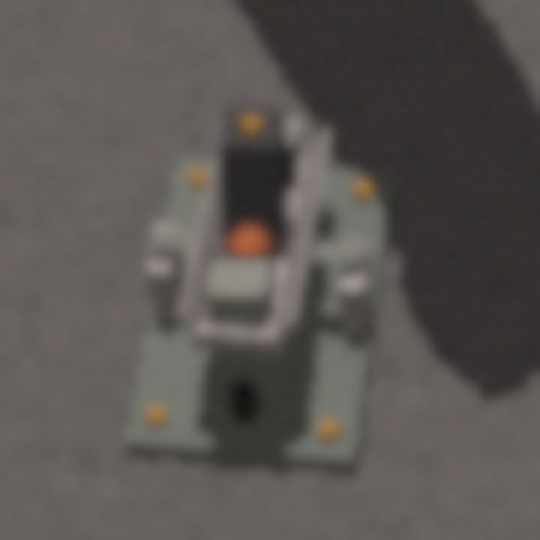

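```bash
cat >> h.py <<'E'
def dotloc(f,roi):
    return yel(f["img"],roi)
def tilt_meas():
    """hub dot from top view; 64 mm above pivot (52 mm) when level"""
    f=grab_frame("top");c=proj(f,[*CR,.116]);ds=yel(f["img"],(int(c[0])-14,int(c[0])+14,int(c[1])-14,int(c[1])+14))
    u=np.array([np.cos(CY),np.sin(CY)]);out=[]
    for d,a in ds:
        p=at_z(f,d,.116)[:2]-CR;dx=p@u;dy=p@[-u[1],u[0]]
        out.append((d.round(1).tolist(),a,round(dx,4),round(dy,4),round(float(np.arcsin(np.clip(dx/.064,-1,1))),3)))
    g=grab_frame("scene");c=proj(g,[*CR,.116]);ds=yel(g["img"],(int(c[0])-12,int(c[0])+12,int(c[1])-12,int(c[1])+12))
    tri_=[ (tri(f,out_[0],g,d)[0].round(4).tolist(),round(tri(f,out_[0],g,d)[1],4)) for out_ in out for d,a in ds]
    print("tilt:",out,"tri",tri_);return out
E
python3 - <<'E'
from h import *
tilt_meas();st()
E
```

```text
tilt: [([339.5, 264.5], np.int32(12), np.float64(-0.0126), np.float64(-0.0007), -0.199)] tri []
 t 10.73 p [0.4708 0.1189 0.1993] gap 1.002 F [-0.2   0.05 -0.08] M [-0.017  0.057  0.022]
```

The hub dot sits 12.6 mm toward the near end, so tilt ≈ −0.18 rad: the near end is down on the stop, and this rotor is a reject. I'll regrasp it with the tool tilted to match and set it in the tray.

```bash
cat >> h.py <<'E'
def pick_cradle(tilt):
    u=np.array([np.cos(CY),np.sin(CY),0]);piv=np.array([*CR,.052])
    ax=np.sin(tilt)*u+np.array([0,0,np.cos(tilt)])
    g=piv+ax*(.004+H);a=piv+ax*.11
    r=best(a,CY,tilt);movep(a,r);st("over");move_l(g,velocity=.15);st("down");grab(50);st("grip")
    move_l(piv+ax*.075,velocity=.12);p=piv+ax*.075
    r2=best([*p[:2],.17],CY,0)
    move_l([*p[:2],.17],velocity=.15,rot=None);st("lift")
def put_tray(ly):
    p=TR+np.array([-np.sin(TY),np.cos(TY)])*ly
    r=best([*p,.12],TY);movep([*p,.12],r)
    move_l([*p,.028+.02],velocity=.15)
    print("hit",move_l([*p,.028],velocity=.04,until_force=3));st("set")
def rel():
    let_go();p=get_state()["position"];move_l([p[0],p[1],.13],velocity=.2);st("off")
E
python3 - <<'E'
from h import *
pick_cradle(-.18);put_tray(-.052)
snap("tr1","scene",(100,300,190,340),4)
E
```

```text
over t 11.41 p [ 0.5589 -0.0065  0.16  ] gap 1.002 F [ 0.89 -0.74  0.13] M [0.146 0.155 0.006]
down t 12.11 p [ 0.5731 -0.0122  0.0803] gap 1.002 F [ 0.52 -1.51  0.92] M [ 0.101  0.171 -0.002]
grip t 12.69 p [ 0.573  -0.0129  0.0801] gap 0.27 F [-2.27 -0.55  4.69] M [ 0.058  0.393 -0.02 ]
lift t 13.68 p [ 0.5648 -0.0092  0.1691] gap 0.273 F [ 0.17  0.22 -3.29] M [0.098 0.292 0.003]
hit True
set t 16.17 p [ 0.4776 -0.356   0.0285] gap 0.271 F [-0.1   0.56  4.32] M [-0.05  -0.032 -0.006]
```

View pics/tr1.png

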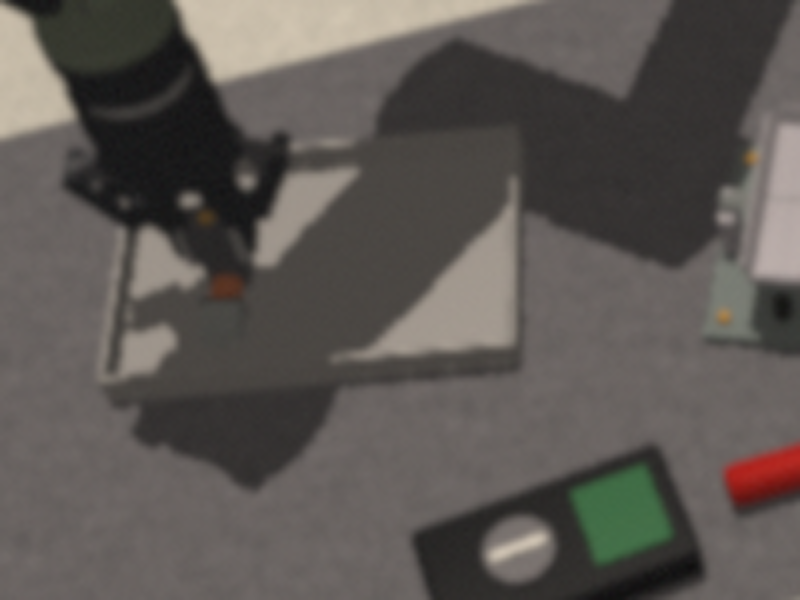

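The rotor sits flat on the tray floor (crop ~(225,290)), clear of the walls. I'll release it and bring the second rotor.

Run:
```python
from h import *
rel();pick(2)
snap("tr2","top",(390,530,240,350),5)
r=best([*CR,.15],CY);movep([*CR,.15],r)
place_cradle();snap("low2_s","scene",(255,345,200,290),6)
```

```text
off t 17.5 p [ 0.4763 -0.3546  0.1293] gap 0.994 F [-0.22 -0.29 -0.06] M [0.013 0.05  0.037]
over t 20.01 p [0.5202 0.3507 0.12  ] gap 1.002 F [ 0.86 -0.18 -0.05] M [0.051 0.034 0.002]
down t 20.8 p [0.5203 0.3518 0.0247] gap 1.001 F [ 0.31 -0.43  0.95] M [-0.003 -0.009 -0.03 ]
grip t 21.38 p [0.5199 0.3519 0.0245] gap 0.274 F [-0.11  0.02  3.46] M [ 0.017  0.158 -0.029]
lift t 22.27 p [0.5186 0.351  0.1684] gap 0.274 F [-0.03 -0.33 -3.07] M [-0.015  0.001 -0.051]
above t 24.16 p [ 0.5771 -0.014   0.1049] gap 0.275 F [ 0.89  0.18 -2.49] M [-0.054 -0.067 -0.042]
hit True
low t 24.77 p [ 0.5768 -0.0149  0.0805] gap 0.274 F [0.33 1.38 5.03] M [-0.027  0.189  0.026]
```

View pics/low2_s.png

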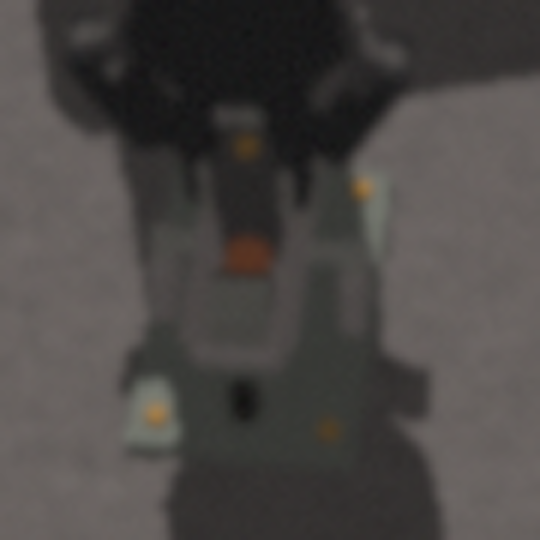

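View pics/tr2.png

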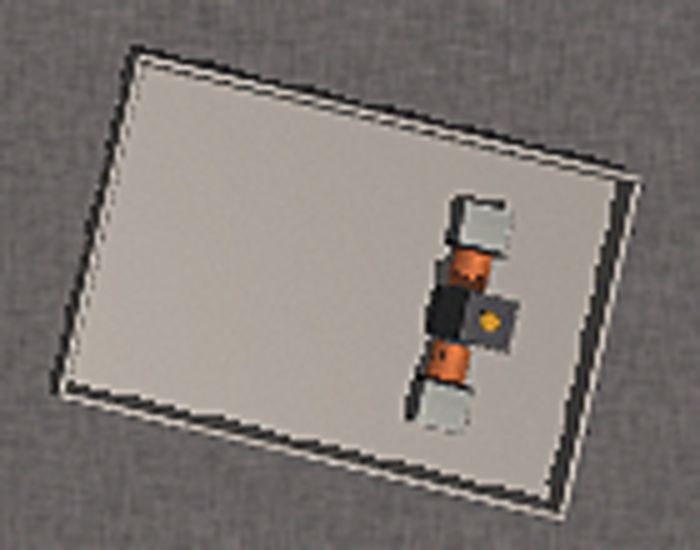

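The first reject lies squarely in the tray (crop (465,315)), with room at the left for another. Rotor 2 is down in the trough. Releasing it.

Run:
```python
from h import *
let_go();s=get_state();move_l([*CR,.15],velocity=.2)
movep([.47,.12,.2],s["eef_rot"]);st()
tilt_meas();look("a2")
```

```text
t 26.69 p [0.4705 0.1196 0.1995] gap 0.999 F [ 0.16 -0.41  0.8 ] M [ 0.004 -0.018 -0.037]
tilt: [([341.5, 259.6], np.int32(11), np.float64(-0.0008), np.float64(-0.0002), -0.013)] tri []
```

View pics/a2_t.png

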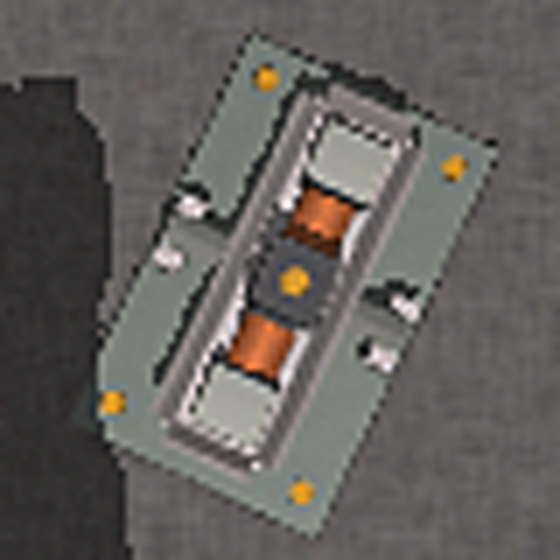

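View pics/a2_s.png

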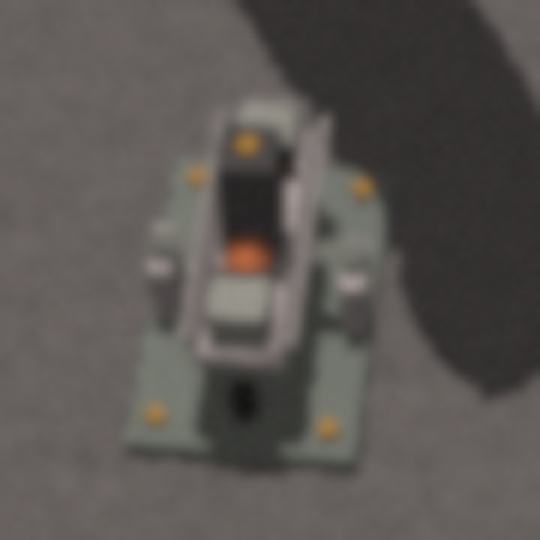

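Rotor 2 is level (hub dot 0.8 mm off centre, ≈ −0.01 rad) and centred in the trough, so it is the good one. The leftover rotor goes to the tray, lifted high around the balance.

Run:
```python
from h import *
pick(3)
p=ROT[3][0];move_l([*p,.22],velocity=.2)
w=[.45,-.02,.25];movep(w,best(w,TY));st("via")
q=TR+np.array([-np.sin(TY),np.cos(TY)])*.048;movep([*q,.2],best([*q,.2],TY))
put_tray(.048)
snap("tr3","scene",(100,300,190,340),4)
```

```text
over t 27.72 p [0.6232 0.223  0.1196] gap 0.997 F [-0.61 -0.76 -0.22] M [ 0.011 -0.015 -0.05 ]
down t 28.51 p [0.6245 0.2238 0.0254] gap 0.999 F [-0.91  0.18 -0.69] M [-0.035  0.004  0.03 ]
grip t 29.09 p [0.6239 0.224  0.0244] gap 0.275 F [-0.07  0.41  3.81] M [ 0.006  0.139 -0.039]
lift t 29.98 p [0.6226 0.2235 0.1683] gap 0.273 F [-0.59  0.2  -2.73] M [-0.044  0.127  0.045]
via t 31.52 p [ 0.4508 -0.0197  0.2499] gap 0.275 F [-0.26  0.11 -3.01] M [ 0.021  0.009 -0.054]
hit True
set t 34.06 p [ 0.5012 -0.2586  0.0283] gap 0.273 F [0.89 0.8  4.19] M [ 0.014 -0.082 -0.015]
```

View pics/tr3.png

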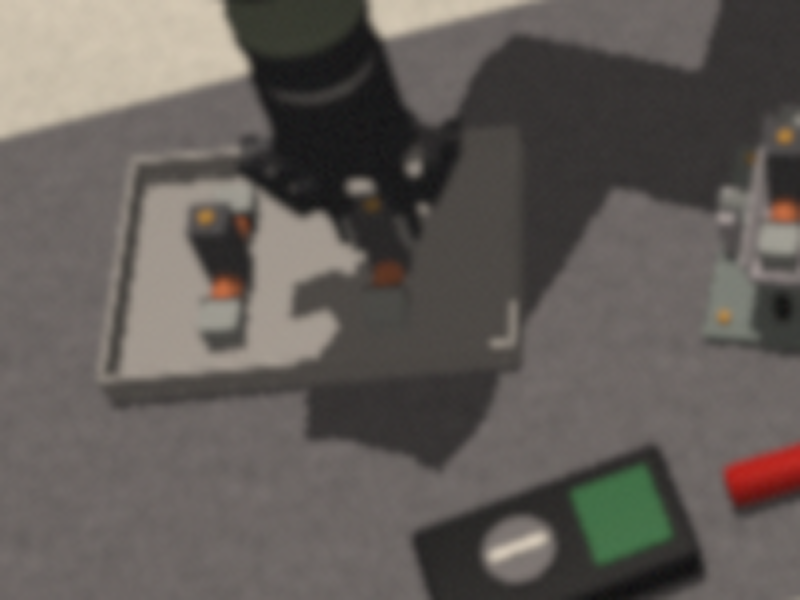

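The second reject is flat on the tray floor beside the first. Release, retreat and make a last check.

Run:
```python
from h import *
rel();s=get_state();movep([.32,-.2,.25],s["eef_rot"]);st()
tilt_meas();f=snap("fin","top")
c,sn=np.cos(TY),np.sin(TY)
for d,a in yel(f["img"],(395,525,240,350)):
    p=at_z(f,d,.064)[:2]-TR;print("tray dot",d.round(1),"local",(p@[c,sn]).round(3),(p@[-sn,c]).round(3))
```

```text
off t 35.39 p [ 0.4998 -0.2578  0.1293] gap 1.0 F [ 0.47 -0.69 -0.06] M [ 0.029  0.081 -0.019]
 t 36.29 p [ 0.3205 -0.2004  0.2493] gap 1.002 F [ 0.34  0.84 -0.13] M [-0.011 -0.041 -0.051]
tilt: [([341.5, 259.6], np.int32(11), np.float64(-0.0008), np.float64(-0.0002), -0.013)] tri [([0.5763, -0.0152, 0.1171], np.float64(0.0013))]
tray dot [445.8 293. ] local -0.0 0.047
tray dot [487.3 303.9] local -0.001 -0.053
```

View pics/fin.png

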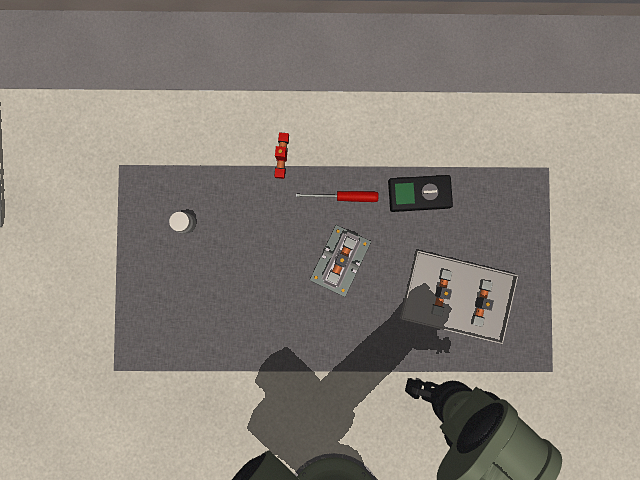

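The good rotor is in the cradle at (341,260) and level. Both others are in the tray at (446,293) and (487,304). The jar, screwdriver, meter and red rotor are where they were. Handing in.

Run:
```python
from h import *
sign_off()
```

```text
the job is handed in; nothing more can be done
```

The job is handed in after about 36 s on the robot's clock. The good rotor lies level in the cradle and the other two are set down in the tray.

- **First rotor** (nearest the robot): it tipped the cradle to its stop, measured at about −0.2 rad, so I set it in the tray.
- **Second rotor** (far left): it stayed level, so I left it in the cradle. The last check gave about −0.01 rad, with the rotor within 1 mm of the trough's centre.
- **Third rotor**: I put it straight in the tray as the leftover, without trying it on the balance.

In the last picture both tray rotors are well inside the walls, about 0.05 m either side of the tray's centre. The screwdriver, jar, multimeter and red look-alike appear where they started, and the arm is clear of everything. No check failed. My two-camera cross-check of the hub height gave no result during the balance tests, but in the final check it agreed to about 1 mm.

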